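# Ease the spring clip off the popper's hinge rod

### The arm

A 7-joint arm with a two-finger parallel gripper is mounted at the origin on the work surface. World frame = base frame: x ahead of the robot, y to its left, z up, the work surface at z = 0. Lengths are in m, angles in rad, forces in N, time in s.
With the tool pointing down it reaches from about 0.425 to 0.875 m from the base axis. Payload 8.4 kg.
Tool frame: the origin (TCP) lies midway between the tips of the shut fingers; the grasp point (between the pads) lies 19 mm behind it; z points along the fingers, y is the line along which they close (so a half turn about z gives the same grasp; the last joint's range is limited). The gripper opens to 85 mm and grips with 20 to 120 N. Pads are 22 mm wide; open, the fingers measure 114 mm over their backs; the gripper's body (76 mm by 85 mm) begins 54 mm behind the grasp point. The pads swing forward as they close: fully open they stand 13 mm farther back than shut.
Start: joints at [1.082, 0.333, 0.04, 1.465, -0.013, 1.343, -0.059], TCP at [0.247, -0.601, 0.231] pointing down, gripper open.
Joint ranges: [-2.58, 2.58], [-0.38, 2.09], [-1.3, 1.39], [0.25, 2.4], [-1.5, 4.64], [0.08, 2.09], [-2.65, 2.65]. Speed limits (rad/s): [2.22, 2.22, 2.79, 2.79, 3.14, 3.14, 3.14].

### API

Orientations are given as a unit quaternion [w, x, y, z].
In Python, from cell import env, cams gives the robot as it stands.
- The arm moves only by the tool step_arm, never from a script. Its argument "motion" is a list of rows, each an object of numbers: "fingers": the opening, from -1 (shut) to 1 (fully open); "x", "y", "z": the shift along the tool's x, y, z scaled (see below); "yaw": the turn about the tool's z scaled (see below). A call has 1 to 10 rows; each row is the pose to reach, as a shift and turn from the pose commanded when the call began, along the tool's axes at that moment, turning the shorter way round; what a row does not reach only later rows make up. The controller multiplies each number of a shift by 100 mm and each number of a turn by pi rad. A row lasts 1/8 s, in which the tool goes at most 62.5 mm and 10.7 degrees, less where a joint would pass 70% of its speed; a pose out of reach is approached as far as the arm can. A call with a number of a shift or a turn outside -1 to 1 is refused whole. A call with a gripper value outside its range is refused whole. The fingers move at their own pace and stop on an object; the grip force is fixed at half the most. Time passes only in rows, so rows that repeat a pose let the fingers close. It gives the time, the measured TCP pose, the force, the opening and the grip force at its end, in the units of the state.
- env.observe(): the state, without advancing time (a new reading comes with each control period).
- cams.camera(name): name is "scene" or "top" or "wrist"; returns a dict with "frame" (384x512x3 uint8, blue, green, red), "fov_y" (degrees; the focal length in pixels is half the picture's height over the tangent of half this angle, whatever the lens; pixels are square), "cx", "cy" (the principal point, pixels), "k1" (the pictures are not rectified: a ray, as slopes to the right and down, at radius r is drawn at 1 + k1 r^2 times it, then the intrinsics apply), "eye" and "rotation" of the camera in the world; the wrist camera has in their place "T_tool_cam" (4x4, takes a point from camera to tool coordinates, whose origin is the TCP and whose axes are the flange's). Camera axes: x right, y down, z forward; pixel columns grow to the right and rows downward; lengths in m; the calibration is good to about 2 mm. A picture is of the moment at which its call begins: read the wrist's pose just before it. There is no depth.
- env.finish_job(): hands the job in; it is judged then, once.
The state is a dict: "time": time; "q": joint angles; "qvel": joint speeds; "joint_efforts": joint torques, N m; "tool_pos": TCP position; "eef_rot": TCP orientation; "force": force on the tool from outside, world axes, zero at the start; "wrist_torque": the same for the moment, N m; "opening": finger opening in m; "gripper_force": force on a finger pad.
Only numpy, scipy, OpenCV 4.12 (cv2) and the standard library are available. Lean on these libraries where they do the work, as an engineer would, in place of code of your own. Each camera call takes 0.05 s, during which the arm holds its last target. There are 200 camera calls.

### The job

Take the spring clip off the red popper's rod so that the popper can be opened for cleaning: draw the blue wedge out of its pine sleeve, take it by the handle and slide it along under the clip's crossbar until the clip's jaws are spread over the rod by the wedge alone. Then put the freed clip in the green bowl, leave the wedge lying on the shelf, out of the bowl and clear of the popper, and do not disturb the jar, the shaker or the scoop.

Things in the scene. Friction and masses are not known exactly. Their poses are not given: they have to be found in the camera images.
- popper: Red air popper, fixed. Origin: on the shelf under the middle of its rod, where the clip sits; x along the rod, the way the wedge is pushed. Red foot plate 72 mm wide, 12 thick, x -60 to 300. Round steel rod, diameter 20 mm, x -75 to 75, centre 40 mm up, held in two black lugs 50 mm wide, x -60 to -17 and 17 to 60, with flat tops 50 mm above the shelf, flush with the rod's top.
- rod_top (a point): Point on top of the rod midway between the lugs, 50 mm above the shelf; the wedge slides towards the popper's +x on the flat lug tops. Two black stop cheeks (x 7 to 19 mm, y 26 to 34 either side, tops 80 mm above the shelf) stand just beyond the crossbar's ends and keep the clip from being pushed along; the wedge passes between them.
- tower (a point): Axis of the popper's red tower at shelf height: radius 85 mm (foot 105), 270 mm tall.
- clip: Loose H-shaped steel spring clip, 110 g. Origin: midway between its two side rails at their underside, resting on the lug tops at the start; x along the rod as the popper's x, z up. Rails 66 mm long (x), 6 wide, 10 high, at y 14 to 20 either side. Two sprung dark jaws, 24 mm long (x), hang down both sides of the rod between the lugs to 24 mm below the origin and close under the rod.
- crossbar (a point): Middle of the underside of the clip's round crossbar (10 mm thick, 64 mm long in y), 7 mm above the rails' underside; a wedge up to 28 mm wide goes under it between the rails. Lifting the clip 10 mm (about 10 N) brings the jaws to the widest part of the rod; at 16 mm it is past it, stays up when the wedge is drawn back, and lifts off easily.
- tab (a point): Centre of the yellow pull tab standing on the crossbar, 40 mm above the clip's origin: 24 mm long (x), 12 mm thick (y), 48 mm high. Grip it across its thickness.
- wedge: Loose wedge, 200 mm long, 20 wide, 120 g. Origin: on its flat underside where handle and blade meet; x towards the thin tip, z up. Wooden handle x -100 to 0, 28 mm high. Blue blade 23 mm high at x 0 to 10, sloping evenly to 3 mm at x 100. At the start it lies flat on the shelf, handle inside the sleeve, blade sticking out.
- wedge_tip (a point): Tip of the wedge, at its underside. The wedge lifts the clip by its own height under the crossbar less 7 mm: push until the tip is 92 to 97 mm past the crossbar; at 100 the handle's step meets it.
- wedge_handle (a point): Middle of the wedge's handle, 14 mm above its underside, 50 mm behind the origin. Reachable only once the wedge is drawn straight out of the sleeve along its x by more than 100 mm and set down.
- jaw_a (a joint): spread of the jaw on the clip's +y side, rad: 0 closed under the rod, about 0.17 when passing the widest part of the rod
- jaw_b (a joint): the same for the jaw on the -y side
- sleeve: Fixed pine sleeve on the shelf, 115 mm long, 52 mm wide, 46 mm high, roofed, inside 32 mm wide and 38 mm high. Origin: on the shelf at the middle of its open mouth; it opens towards its +x and extends back to x -115 mm.
- bowl: Loose green bowl, rim radius 70 mm, 52 mm high, upright. Origin: centre of its underside; the inner floor is about 5 mm above it.
- jar: Closed glass jar with a steel cap, radius 38 mm, 130 mm tall; origin centre of underside. Leave alone.
- shaker: White ceramic shaker, radius 29 mm, 98 mm tall; origin centre of underside. Leave alone.
- scoop: Stainless measuring scoop, cup radius 23 mm, 30 mm high, handle reaching 113 mm along its -x; origin centre of the cup's underside. Leave alone.
There are look-alikes about, which are no part of the job. What is shaped like the wedge but purple or turquoise is not meant.

How it is judged:
By the outcome, as a careful person would: the job done as asked, in the order asked, and still so for the second after the job is handed in, with the robot touching nothing.
It also fails if it takes over 67 s, if anything falls off the work surface, if the arm or the gripper's body presses on something with over 40 N, if the wrist force passes 120 N, or if a joint passes its speed limit or range.

## Working session

There is one attempt and no reset: what is moved stays moved. The work goes in short steps, Python scripts to look and compute and a tool call to move; the robot and the scene stay as the last step left them, time stands still between calls to the robot, and variables do not carry over. Pictures are saved under pics/ and viewed, at most 12 in all, crops included, and the job is handed in when it is done.

Besides the shell and the picture viewer there is one more tool, called after "Request:" as name(argument=value, ...), one argument or row to a line, values as JSON. step_arm: Moves the arm, as the interface text tells. Its arguments: {"type":"object","properties":{"motion":{"type":"array","items":{"type":"object","properties":{"fingers":{"type":"number"},"x":{"type":"number"},"y":{"type":"number"},"z":{"type":"number"},"yaw":{"type":"number"}}}}},"required":["motion"]}

```bash
ls; mkdir -p pics; cat > h.py <<'E'
import numpy as np, cv2
from scipy.spatial.transform import Rotation as R
from cell import env, cams
def Rq(q): return R.from_quat([q[1],q[2],q[3],q[0]]).as_matrix()
def shot(name,save):
    s=env.observe(); c=cams.camera(name); cv2.imwrite(f'pics/{save}.png',c['frame'])
    if 'T_tool_cam' in c:
        T=np.array(c['T_tool_cam']); Rt=Rq(s['eef_rot'])
        c['rotation']=Rt@T[:3,:3]; c['eye']=np.array(s['tool_pos'])+Rt@T[:3,3]
    else:
        r=np.array(c['rotation']); c['rotation']=r if r.shape==(3,3) else Rq(r)
    d={k:np.array(c[k]) for k in('fov_y','cx','cy','k1','rotation','eye')}
    np.savez(f'pics/{save}.npz',**d); return c
def ray(save,px):
    d=np.load(f'pics/{save}.npz'); f=192/np.tan(np.radians(d['fov_y'])/2)
    u=(np.array(px,float)-[d['cx'],d['cy']])/f; v=u.copy()
    for _ in range(20): v=u/(1+d['k1']*(v@v))
    return d['eye'],d['rotation']@np.array([v[0],v[1],1.])
def atz(save,px,z):
    e,r=ray(save,px); return e+r*(z-e[2])/r[2]
def tri(*o):
    A=np.zeros((3,3));b=np.zeros(3);L=[]
    for s,p in o:
        e,r=ray(s,p); r=r/np.linalg.norm(r);P=np.eye(3)-np.outer(r,r);A+=P;b+=P@e;L.append((P,e))
    x=np.linalg.solve(A,b); return x,[np.linalg.norm(P@(x-e)) for P,e in L]
def proj(save,X):
    d=np.load(f'pics/{save}.npz'); f=192/np.tan(np.radians(d['fov_y'])/2)
    p=d['rotation'].T@(np.array(X)-d['eye']); v=p[:2]/p[2]; return v*(1+d['k1']*(v@v))*f+[d['cx'],d['cy']]
E
python3 - <<'E'
from h import *
for n in('scene','top'):
    c=shot(n,n+'0'); print(n,c['eye'],c['fov_y'],c['k1'],c['rotation'])
    cv2.imwrite(f'pics/{n}0b.png',cv2.resize(c['frame'],(800,600),interpolation=cv2.INTER_CUBIC))
s=env.observe();print(s)
E
```

```text
pics
scene [0.8735781  0.45179119 1.22391283] 53.68930926524315 -0.10296849118197618 [[-0.88234338  0.40856333 -0.23355118]
 [ 0.47050909  0.7557819  -0.45542828]
 [-0.00955754 -0.51173208 -0.85909192]]
top [ 0.44504363 -0.12215714  1.23867976] 50.101513850630276 0.020755137699480813 [[-0.00978366 -0.99460456  0.10327661]
 [-0.99946893  0.00651619 -0.03192808]
 [ 0.03108285 -0.10353414 -0.9941401 ]]
{'time': 0.1, 'q': array([ 1.08178144,  0.33382329,  0.03986221,  1.46618096, -0.01338335,
        1.34331517, -0.05852451]), 'qvel': array([-5.42288333e-04, -1.62085597e-04,  7.61171050e-04, -1.47492257e-03,
        5.85984796e-05, -2.52023880e-04,  1.28699761e-03]), 'joint_efforts': array([ 4.93419284e-03, -6.60011172e+01,  1.37024347e+00, -4.06477833e+01,
        1.68159418e-02,  8.92937678e-03, -4.48315893e-05]), 'tool_pos': array([ 0.2468301 , -0.60086005,  0.23052194]), 'eef_rot': array([-7.04149496e-04,  9.81067840e-01,  1.93663006e-01, -1.94734880e-04]), 'force': array([ 0.19377799, -0.23259277, -0.52684234]), 'wrist_torque': array([ 0.02991684, -0.00987761, -0.01811171]), 'gripper_force': 0.0, 'opening': 0.08532407696457475}
```

View pics/scene0b.png

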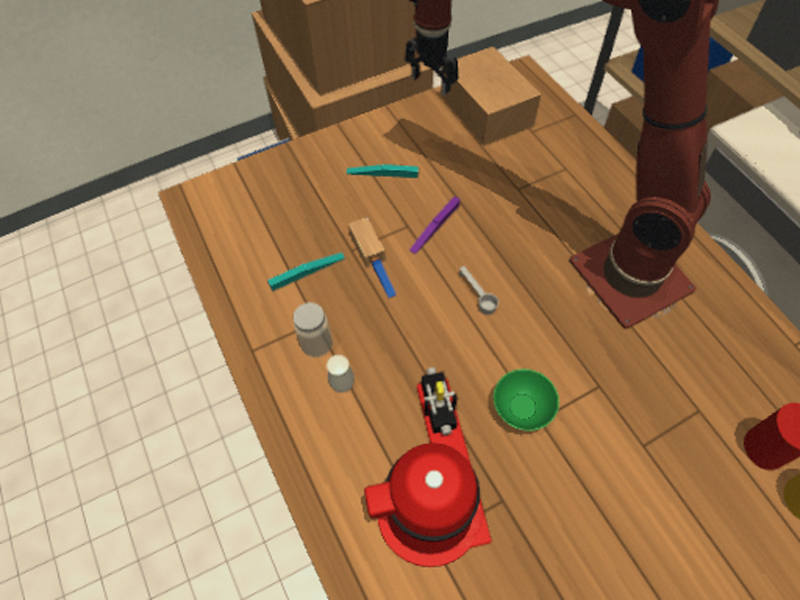

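View pics/top0b.png

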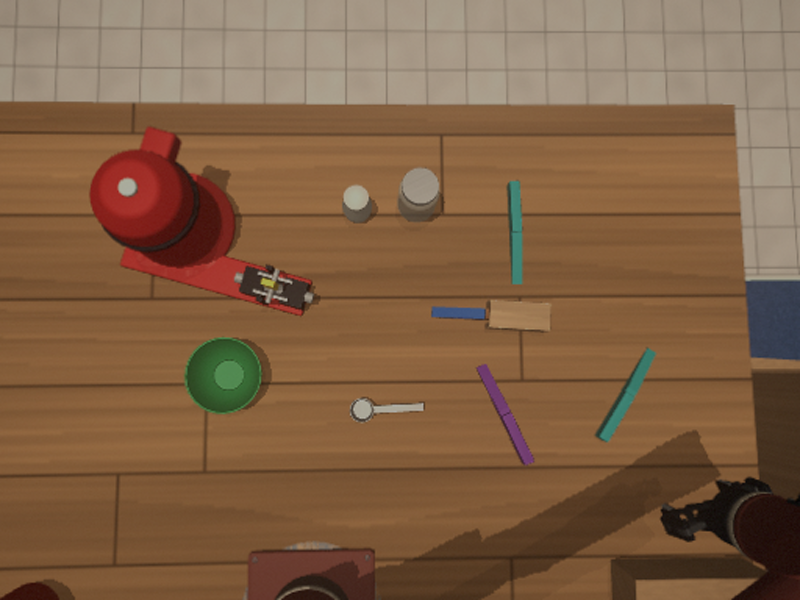

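The scene view shows the blue wedge at (385,280) in its sleeve at (367,240), the clip with its yellow tab at (440,390), and the bowl at (525,400). The top view shows the wedge tip at (432,312), the sleeve at (488–550, 302–330), the clip at (268,284) and the bowl at (224,376). I'll enlarge the crops.

```bash
python3 - <<'E'
import cv2,numpy as np
s=cv2.imread('pics/scene0.png');t=cv2.imread('pics/top0.png')
def c(im,x,y,w=100,h=75,): return cv2.resize(im[y:y+h,x:x+w],(400,300),interpolation=cv2.INTER_CUBIC)
# origins
m=np.vstack([np.hstack([c(s,200,130),c(s,240,220)]),np.hstack([c(t,265,165),c(t,140,150)])])
cv2.imwrite('pics/m1.png',m)
E
```

```text
(no output)
```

View pics/m1.png

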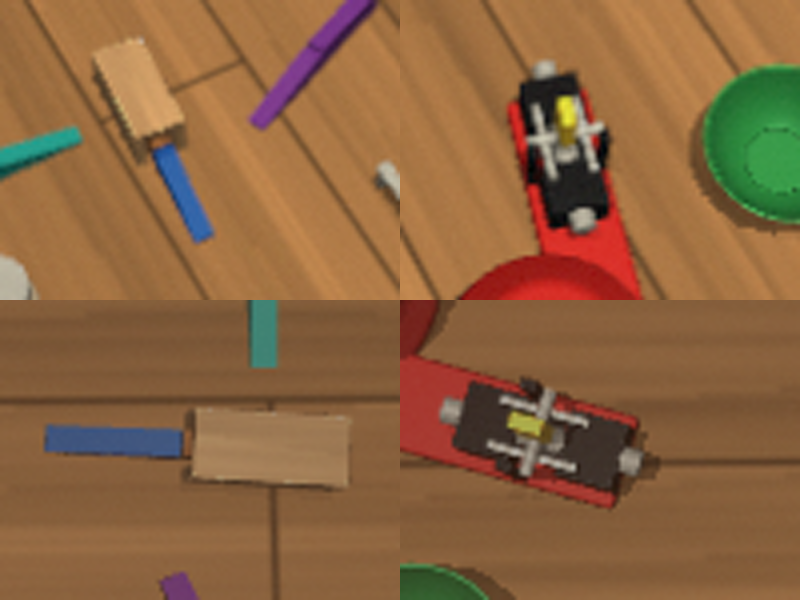

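The crops show the wedge tip at scene (250.8,189.5) and top (276.5,199.5). They also show the rod ends, the crossbar ends and the yellow tab.

```bash
python3 - <<'E'
from h import *
np.set_printoptions(precision=4,suppress=True)
P={'tip':((250.75,189.5),(276.5,199.5)),'step':((240.75,167.5),(310.75,200.75)),
'rod-':((276,237.5),(197.5,190.25)),'rod+':((285.5,275),(152.75,177.75)),
'cb+y?':((272.5,256.5),(176.5,174.25)),'cb2':((291.25,252.75),(171.75,192.5)),
'tab':((281.5,246),(172.5,181.3))}
for k,(a,b) in P.items(): print(k,*tri(('scene0',a),('top0',b)))
print('tip z0',atz('top0',P['tip'][1],.0015),atz('scene0',P['tip'][0],.0015))
for q in((488,316),(550,316)): print('sleeve',atz('top0',np.array(q)*.64,.046))
print('bowl top rim',atz('top0',np.array((224,376))*.64,.052),atz('scene0',np.array((526,400))*.64,.05), atz('top0',np.array((229,374))*.64,.005))
E
```

```text
tip [ 0.5531 -0.2328 -0.0093] [np.float64(0.0007818153420335822), np.float64(0.0007818153420335908)]
step [ 0.5459 -0.3343  0.0047] [np.float64(0.0010028071986020615), np.float64(0.0010028071986019087)]
rod- [0.5779 0.0033 0.0353] [np.float64(0.0003896690948317589), np.float64(0.0003896690948317754)]
rod+ [0.6158 0.1341 0.0346] [np.float64(0.0005520115890292298), np.float64(0.0005520115890291413)]
cb+y? [0.6242 0.0627 0.0479] [np.float64(0.0010289222108450459), np.float64(0.0010289222108448657)]
cb2 [0.5671 0.0783 0.0493] [np.float64(0.003509435856951341), np.float64(0.0035094358569512226)]
tab [0.5951 0.0646 0.1077] [np.float64(0.0002721228397134943), np.float64(0.00027212283971327235)]
tip z0 [ 0.5516 -0.2314  0.0015] [ 0.5565 -0.2273  0.0015]
sleeve [ 0.5389 -0.3323  0.046 ]
sleeve [ 0.5381 -0.449   0.046 ]
bowl top rim [0.4326 0.1543 0.052 ] [0.4387 0.1623 0.05  ] [0.4358 0.1559 0.005 ]
```

Request:
step_arm(
  motion=[
    {"x": 0.5,"y": -0.2,"yaw": -0.05,"fingers": 1},
    {"x": 1,"y": -0.41,"yaw": -0.11,"fingers": 1},
    {"x": 1,"y": -0.41,"yaw": -0.16,"fingers": 1},
    {"x": 1,"y": -0.41,"yaw": -0.21,"fingers": 1},
    {"x": 1,"y": -0.41,"yaw": -0.26,"fingers": 1},
    {"x": 1,"y": -0.41,"yaw": -0.31,"fingers": 1},
    {"x": 1,"y": -0.41,"yaw": -0.364,"fingers": 1},
    {"x": 1,"y": -0.41,"yaw": -0.364,"fingers": 1},
  ],
)

```text
invalid input at $.motion[0]: expected keys fingers, x, y, z, yaw
```

Request:
step_arm(
  motion=[
    {"x": 0.5,"y": 0.5,"fingers": 1},
    {"x": 1,"y": 1,"fingers": 1},
    {"x": 1,"y": 1,"fingers": 1},
  ],
)

```text
invalid input at $.motion[0]: expected keys fingers, x, y, z, yaw
```

```bash
python3 - <<'E'
from h import *
np.set_printoptions(precision=4,suppress=True)
s=env.observe();print(s['time'],s['tool_pos'],Rq(s['eef_rot']))
print(cams.camera('wrist')['T_tool_cam'])
c=shot('wrist','w1');print(c['fov_y'],c['cx'],c['k1'])
print(proj('w1',[.55,-.232,0]),proj('w1',[.546,-.334,.0]),proj('w1',[.6,.07,.05]))
E
```

```text
0.1 [ 0.2468 -0.6009  0.2305] [[ 0.925   0.38   -0.0007]
 [ 0.38   -0.925   0.0013]
 [-0.0001 -0.0015 -1.    ]]
[[ 0.0007 -0.9505 -0.3109  0.0803]
 [ 1.      0.0007  0.0001 -0.0004]
 [ 0.0002 -0.3109  0.9505 -0.1426]
 [ 0.      0.      0.      1.    ]]
58.33926239905994 255.64608872148548 -0.019439531608417136
[ -31.3541 -370.3355] [  90.8093 -307.1584] [-316.4039 -490.2586]
```

Request:
step_arm(
  motion=[
    {"x": 0.5,"y": -0.2,"z": 0,"yaw": -0.05,"fingers": 1},
    {"x": 1,"y": -0.41,"z": 0,"yaw": -0.11,"fingers": 1},
    {"x": 1,"y": -0.41,"z": 0,"yaw": -0.16,"fingers": 1},
    {"x": 1,"y": -0.41,"z": 0,"yaw": -0.21,"fingers": 1},
    {"x": 1,"y": -0.41,"z": 0,"yaw": -0.26,"fingers": 1},
    {"x": 1,"y": -0.41,"z": 0,"yaw": -0.31,"fingers": 1},
    {"x": 1,"y": -0.41,"z": 0,"yaw": -0.364,"fingers": 1},
    {"x": 1,"y": -0.41,"z": 0,"yaw": -0.364,"fingers": 1},
  ],
)

```text
time: 1.2
tool_pos: [0.3238, -0.5253, 0.2311]
eef_rot: [-0.0, 0.721, 0.693, 0.0]
force: [0.8, -0.4, 0.1]
opening: 0.0855
gripper_force: 0.0
```

Request:
step_arm(
  motion=[
    {"x": 0.5,"y": 0.5,"z": 0,"yaw": 0,"fingers": 1},
    {"x": 1,"y": 1,"z": 0,"yaw": 0,"fingers": 1},
    {"x": 1,"y": 1,"z": 0,"yaw": 0,"fingers": 1},
  ],
)

```text
time: 1.58
tool_pos: [0.4314, -0.4249, 0.2314]
eef_rot: [0.0, 0.719, 0.695, 0.001]
force: [-0.2, -0.2, -0.8]
opening: 0.0854
gripper_force: 0.0
```

Request:
step_arm(
  motion=[
    {"x": 0.5,"y": 0.5,"z": 0,"yaw": 0,"fingers": 1},
    {"x": 1,"y": 1,"z": 0,"yaw": 0,"fingers": 1},
    {"x": 1,"y": 1,"z": 0,"yaw": 0,"fingers": 1},
  ],
)

```text
time: 1.95
tool_pos: [0.5342, -0.3289, 0.2312]
eef_rot: [-0.0, 0.719, 0.695, 0.001]
force: [-0.9, -0.2, -0.4]
opening: 0.0854
gripper_force: 0.0
```

```bash
python3 - <<'E'
from h import *
np.set_printoptions(precision=4,suppress=True)
c=shot('wrist','w1');s=env.observe();print(s['time'],s['tool_pos'],Rq(s['eef_rot']))
print(proj('w1',[.55,-.232,0]),proj('w1',[.546,-.334,.0]),proj('w1',[.6,.07,.05]))
cv2.imwrite('pics/w1b.png',cv2.resize(c['frame'],(800,600),interpolation=cv2.INTER_CUBIC))
E
```

```text
2.0 [ 0.5342 -0.329   0.2311] [[ 0.035   0.9994  0.0008]
 [ 0.9994 -0.035   0.0016]
 [ 0.0017  0.0007 -1.    ]]
[267.3781  61.0796] [266.0017 158.8907] [ 334.2307 -427.1576]
```

View pics/w1b.png

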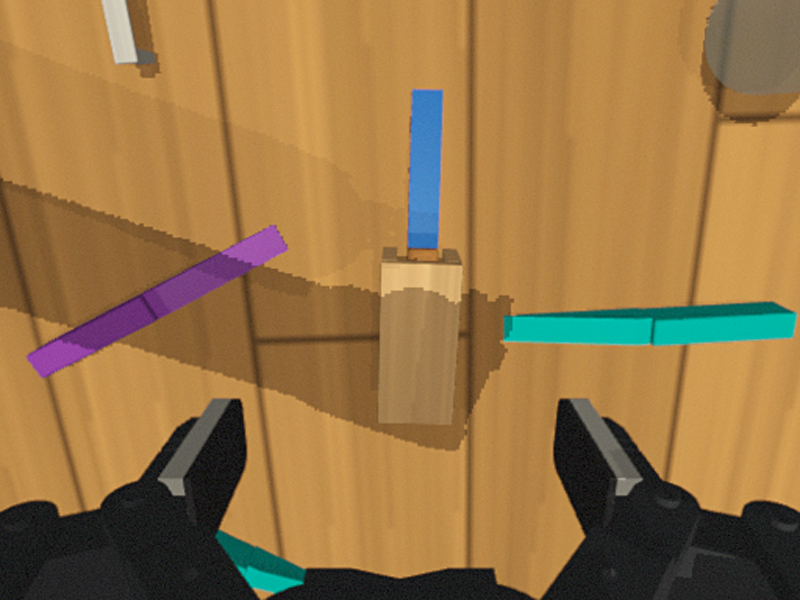

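The wrist view shows the wedge tip at (428,90), the rear of the blade top at (423,248) and the sleeve mouth at (421,258).

```bash
python3 - <<'E'
from h import *
np.set_printoptions(precision=4,suppress=True)
for p,z in(((428,90),.003),((423,248),.023),((421.5,252),.046),((415,425),.046)): print(p,z,atz('w1',np.array(p)*.64,z))
# heights: two views (wrist+top)
print(tri(('w1',(428*.64,90*.64)),('top0',(276.5,199.5)),('scene0',(250.75,189.5))))
print(tri(('w1',(423*.64,248*.64)),('top0',(310.75,200.75)),('scene0',(240.75,167.5))))
E
```

```text
(428, 90) 0.003 [ 0.5566 -0.229   0.003 ]
(423, 248) 0.023 [ 0.5504 -0.3288  0.023 ]
(421.5, 252) 0.046 [ 0.5485 -0.326   0.046 ]
(415, 425) 0.046 [ 0.5413 -0.449   0.046 ]
(array([ 0.5547, -0.2303, -0.0038]), [np.float64(0.0027380763110978652), np.float64(0.0030944116976204805), np.float64(0.0004488213563782481)])
(array([ 0.5478, -0.3328,  0.0076]), [np.float64(0.0031992413345819956), np.float64(0.0020405992904721846), np.float64(0.0021159088593596487)])
```

Request:
step_arm(
  motion=[
    {"x": 0.306,"y": 0.17,"z": 0.5,"yaw": 0.008,"fingers": 1},
    {"x": 0.306,"y": 0.17,"z": 1,"yaw": 0.008,"fingers": 1},
    {"x": 0.306,"y": 0.17,"z": 1,"yaw": 0.008,"fingers": 1},
  ],
)

```text
time: 2.38
tool_pos: [0.5457, -0.3037, 0.1275]
eef_rot: [-0.003, 0.73, 0.683, -0.002]
force: [-0.6, -0.3, 0.0]
opening: 0.0852
gripper_force: 0.0
```

Request:
step_arm(
  motion=[
    {"x": 0,"y": 0,"z": 0.5,"yaw": 0,"fingers": 0.4},
    {"x": 0,"y": 0,"z": 0.9,"yaw": 0,"fingers": 0.3},
    {"x": 0,"y": 0,"z": 0.9,"yaw": 0,"fingers": 0.3},
  ],
)

```text
time: 2.75
tool_pos: [0.5475, -0.3044, 0.0407]
eef_rot: [-0.001, 0.73, 0.683, -0.001]
force: [-0.3, 0.2, 1.1]
opening: 0.0557
gripper_force: 0.0
```

```bash
python3 - <<'E'
from h import *
np.set_printoptions(precision=4,suppress=True)
c=shot('wrist','w2');s=env.observe();print(s['time'],s['tool_pos'],Rq(s['eef_rot']),s['opening'])
cv2.imwrite('pics/w2b.png',cv2.resize(c['frame'],(800,600),interpolation=cv2.INTER_CUBIC))
E
```

```text
2.8 [ 0.5491 -0.3047  0.0428] [[ 0.0653  0.9979 -0.0002]
 [ 0.9979 -0.0653 -0.0006]
 [-0.0006 -0.0001 -1.    ]] 0.05547990927739848
```

View pics/w2b.png

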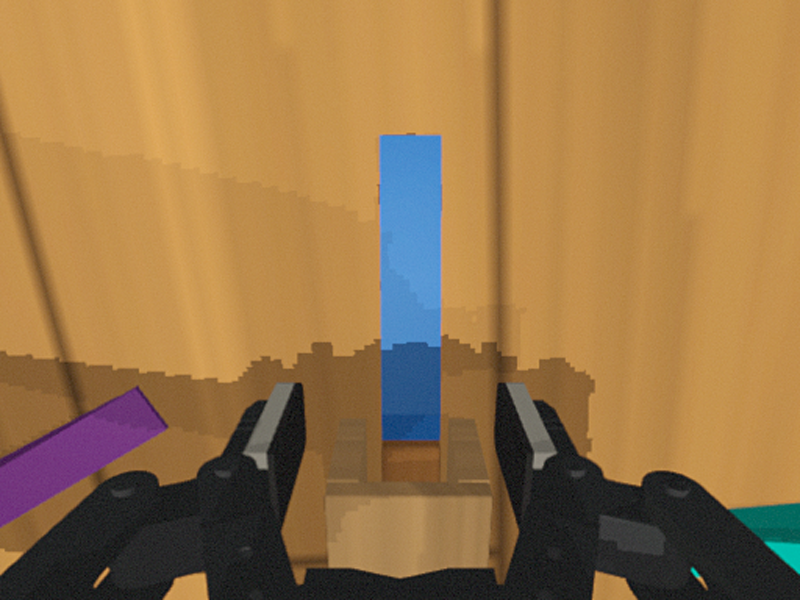

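The blade lies straight between the fingers, with its tip at (411,135) and the blade rear at (411,441).

```bash
python3 - <<'E'
from h import *
np.set_printoptions(precision=4,suppress=True)
for p,z in(((411,135),.003),((411.5,441),.023),((409,483),.046)): print(p,z,atz('w2',np.array(p)*.64,z))
s=env.observe();print(s['tool_pos'])
for a in((( 428,90),(411,135)),((423,248),(411.5,441))): print(tri(('w1',np.array(a[0])*.64),('w2',np.array(a[1])*.64)))
E
```

```text
(411, 135) 0.003 [ 0.5564 -0.2285  0.003 ]
(411.5, 441) 0.023 [ 0.5504 -0.3288  0.023 ]
(409, 483) 0.046 [ 0.5492 -0.3285  0.046 ]
[ 0.5491 -0.3047  0.0428]
(array([ 0.5567, -0.2287, -0.0019]), [np.float64(0.0002005534775014511), np.float64(0.00020055347750157362)])
(array([ 0.5504, -0.3287,  0.0231]), [np.float64(6.478381791704279e-06), np.float64(6.478381791740098e-06)])
```

Request:
step_arm(
  motion=[
    {"x": 0,"y": 0.015,"z": 0.2,"yaw": 0,"fingers": 0.3},
    {"x": 0,"y": 0.015,"z": 0.37,"yaw": 0,"fingers": 0.3},
    {"x": 0,"y": 0.015,"z": 0.37,"yaw": 0,"fingers": 0.3},
  ],
)

```text
time: 3.18
tool_pos: [0.5499, -0.3027, 0.003]
eef_rot: [-0.001, 0.729, 0.685, -0.0]
force: [1.0, -0.6, -0.3]
opening: 0.0554
gripper_force: 0.0
```

Request:
step_arm(
  motion=[
    {"x": 0,"y": 0,"z": 0,"yaw": 0,"fingers": -0.5},
    {"x": 0,"y": 0,"z": 0,"yaw": 0,"fingers": -1},
    {"x": 0,"y": 0,"z": 0,"yaw": 0,"fingers": -1},
    {"x": 0,"y": 0,"z": 0,"yaw": 0,"fingers": -1},
  ],
)

```text
time: 3.68
tool_pos: [0.5515, -0.3033, 0.0052]
eef_rot: [0.001, 0.729, 0.685, 0.0]
force: [-0.9, -0.6, 5.3]
opening: 0.0185
gripper_force: 60.8
```

Request:
step_arm(
  motion=[
    {"x": 0,"y": 0,"z": -0.02,"yaw": 0,"fingers": -1},
    {"x": 0.25,"y": 0,"z": -0.02,"yaw": 0,"fingers": -1},
    {"x": 0.5,"y": 0,"z": -0.02,"yaw": 0,"fingers": -1},
    {"x": 0.75,"y": 0,"z": -0.02,"yaw": 0,"fingers": -1},
    {"x": 1,"y": 0,"z": -0.02,"yaw": 0,"fingers": -1},
  ],
)

```text
time: 4.3
tool_pos: [0.5568, -0.2024, 0.006]
eef_rot: [-0.0, 0.729, 0.685, -0.0]
force: [0.4, -0.6, -1.4]
opening: 0.0186
gripper_force: 60.0
```

Request:
step_arm(
  motion=[
    {"x": 0.2,"y": 0,"z": 0,"yaw": 0,"fingers": -1},
    {"x": 0.45,"y": 0,"z": 0,"yaw": 0,"fingers": -1},
    {"x": 0.45,"y": 0,"z": 0,"yaw": 0,"fingers": -1},
    {"x": 0.45,"y": 0,"z": 0.015,"yaw": 0,"fingers": -1},
    {"x": 0.45,"y": 0,"z": 0.015,"yaw": 0,"fingers": -1},
  ],
)

```text
time: 4.92
tool_pos: [0.5602, -0.1592, 0.0052]
eef_rot: [0.0, 0.729, 0.684, 0.0]
force: [0.3, 1.5, 4.1]
opening: 0.0185
gripper_force: 60.6
```

Request:
step_arm(
  motion=[
    {"x": 0,"y": 0,"z": 0,"yaw": 0,"fingers": 0.3},
    {"x": 0,"y": 0,"z": 0,"yaw": 0,"fingers": 0.3},
    {"x": 0,"y": 0,"z": 0,"yaw": 0,"fingers": 0.3},
    {"x": 0,"y": 0,"z": -0.25,"yaw": 0,"fingers": 0.3},
    {"x": 0,"y": 0,"z": -0.45,"yaw": 0,"fingers": 0.3},
    {"x": -0.5,"y": 0,"z": -0.45,"yaw": 0,"fingers": 0.3},
    {"x": -1,"y": 0,"z": -0.45,"yaw": 0,"fingers": 0.3},
    {"x": -1,"y": 0,"z": -0.45,"yaw": 0,"fingers": 0.3},
    {"x": -1,"y": 0,"z": -0.45,"yaw": 0,"fingers": 0.3},
  ],
)

```text
time: 6.05
tool_pos: [0.5538, -0.2577, 0.05]
eef_rot: [-0.0, 0.729, 0.685, 0.0]
force: [-0.0, 0.2, 0.5]
opening: 0.0558
gripper_force: 0.0
```

```bash
python3 - <<'E'
from h import *
np.set_printoptions(precision=4,suppress=True)
c=shot('wrist','w3');s=env.observe();print(s['time'],s['tool_pos'],Rq(s['eef_rot']),s['opening'])
hsv=cv2.cvtColor(c['frame'],cv2.COLOR_BGR2HSV)
m=cv2.inRange(hsv,(100,120,60),(125,255,255));n,l,st,ce=cv2.connectedComponentsWithStats(m)
i=1+np.argmax(st[1:,4]);print(st[i],ce[i])
ys,xs=np.nonzero(l==i)
for y in range(st[i][1],st[i][1]+st[i][3],10): q=xs[ys==y];print(y,q.min(),q.max(),end=' | ')
E
```

```text
6.1 [ 0.5541 -0.2569  0.0501] [[ 0.0614  0.9981  0.0004]
 [ 0.9981 -0.0614  0.0007]
 [ 0.0007  0.0004 -1.    ]] 0.05533913794405783
[ 235    0   43   93 3897] [255.6443  45.7298]
0 235 277 | 10 235 276 | 20 235 276 | 30 235 276 | 40 235 276 | 50 235 276 | 60 235 276 | 70 235 276 | 80 236 276 | 90 236 276 |
```

```bash
python3 - <<'E'
from h import *
np.set_printoptions(precision=4,suppress=True)
for p in((256.3,92.5),(255.8,10)): print(atz('w3',p,.023))
E
```

```text
[ 0.5591 -0.1841  0.023 ]
[ 0.5611 -0.1486  0.023 ]
```

Request:
step_arm(
  motion=[
    {"x": -0.04,"y": 0,"z": 0.25,"yaw": 0,"fingers": 0.3},
    {"x": -0.04,"y": 0.005,"z": 0.43,"yaw": 0,"fingers": 0.3},
    {"x": -0.04,"y": 0.005,"z": 0.43,"yaw": 0,"fingers": 0.3},
    {"x": -0.04,"y": 0.005,"z": 0.43,"yaw": 0,"fingers": -0.5},
    {"x": -0.04,"y": 0.005,"z": 0.43,"yaw": 0,"fingers": -1},
    {"x": -0.04,"y": 0.005,"z": 0.43,"yaw": 0,"fingers": -1},
    {"x": -0.04,"y": 0.005,"z": 0.43,"yaw": 0,"fingers": -1},
  ],
)

```text
time: 6.98
tool_pos: [0.5547, -0.2623, 0.0079]
eef_rot: [0.001, 0.729, 0.685, 0.0]
force: [-0.4, 0.7, 6.2]
opening: 0.0187
gripper_force: 59.5
```

Request:
step_arm(
  motion=[
    {"x": 0,"y": 0,"z": -0.2,"yaw": 0,"fingers": -1},
    {"x": 0,"y": 0,"z": -0.5,"yaw": 0,"fingers": -1},
    {"x": 0.2,"y": 0,"z": -0.9,"yaw": 0,"fingers": -1},
    {"x": 0.5,"y": -0.1,"z": -1,"yaw": 0.03,"fingers": -1},
    {"x": 0.9,"y": -0.2,"z": -1,"yaw": 0.068,"fingers": -1},
    {"x": 0.9,"y": -0.2,"z": -1,"yaw": 0.068,"fingers": -1},
  ],
)

```text
time: 7.72
tool_pos: [0.5397, -0.1674, 0.1083]
eef_rot: [0.0, 0.797, 0.604, 0.001]
force: [0.4, -0.1, -1.0]
opening: 0.0184
gripper_force: 58.8
```

Request:
step_arm(
  motion=[
    {"x": 0.3,"y": -0.15,"z": -0.3,"yaw": 0,"fingers": -1},
    {"x": 0.75,"y": -0.36,"z": -0.9,"yaw": 0,"fingers": -1},
    {"x": 0.75,"y": -0.36,"z": -0.9,"yaw": 0,"fingers": -1},
  ],
)

```text
time: 8.1
tool_pos: [0.5269, -0.087, 0.2009]
eef_rot: [0.002, 0.797, 0.605, 0.002]
force: [0.3, -0.6, -2.3]
opening: 0.0188
gripper_force: 59.1
```

Request:
step_arm(
  motion=[
    {"x": 0.4,"y": -0.2,"z": 0,"yaw": 0,"fingers": -1},
    {"x": 0.72,"y": -0.36,"z": 0,"yaw": 0,"fingers": -1},
    {"x": 0.72,"y": -0.36,"z": 0,"yaw": 0,"fingers": -1},
    {"x": 0.72,"y": -0.36,"z": 0,"yaw": 0,"fingers": -1},
  ],
)

```text
time: 8.6
tool_pos: [0.5104, -0.0115, 0.1967]
eef_rot: [0.0, 0.798, 0.603, -0.0]
force: [0.5, -1.2, -1.4]
opening: 0.0189
gripper_force: 59.0
```

```bash
python3 - <<'E'
from h import *
np.set_printoptions(precision=4,suppress=True)
c=shot('wrist','w4');s=env.observe();print(s['time'],s['tool_pos'],Rq(s['eef_rot']),s['opening'],s['gripper_force'])
cv2.imwrite('pics/w4b.png',cv2.resize(c['frame'],(800,600),interpolation=cv2.INTER_CUBIC))
E
```

```text
8.65 [ 0.5105 -0.0118  0.1967] [[ 0.2743  0.9616 -0.0004]
 [ 0.9616 -0.2743 -0.0005]
 [-0.0006 -0.0003 -1.    ]] 0.019062153566288535 58.99164140224457
```

View pics/w4b.png

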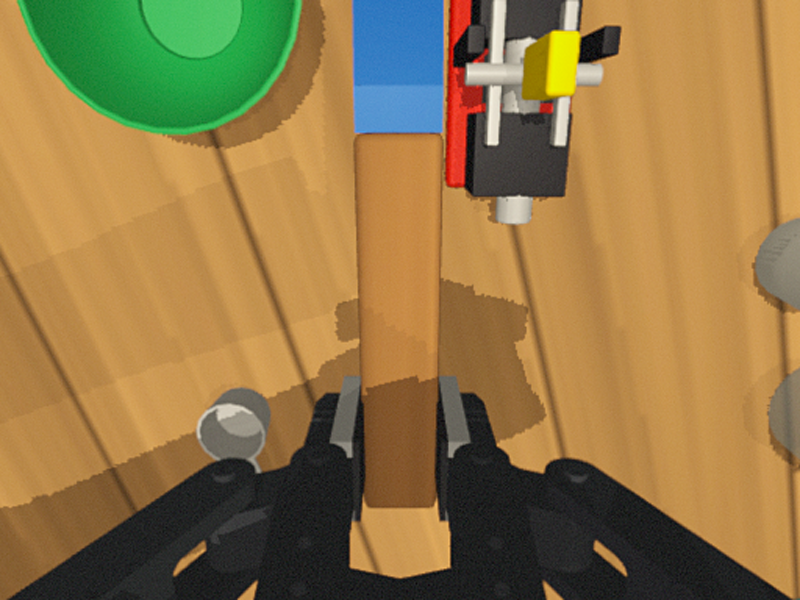

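The wrist view shows the crossbar from (468,74) to (603,74), the rail ends at (492,142) and (559,143), the lug front edge from (470,195) to (566,195), and the wedge handle held straight at columns 356–441.

```bash
python3 - <<'E'
from h import *
np.set_printoptions(precision=4,suppress=True)
k=.64
def A(p,z,n=''):
    X=atz('w4',np.array(p)*k,z);print(n,p,X);return X
a=A((468,74),.062,'cbL');b=A((603,74),.062,'cbR');print('mid',(a+b)/2,np.linalg.norm(a-b),'ang',np.degrees(np.arctan2(*(b-a)[[1,0]]))+90)
c=A((492,142),.06,'railL');d=A((559,143),.06,'railR');print((c+d)/2,np.linalg.norm(c-d))
e=A((470,195),.05,'lugL');f=A((566,195),.05,'lugR');print((e+f)/2,np.linalg.norm(e-f),np.degrees(np.arctan2(*(f-e)[[1,0]]))+90)
g=A((514,215),.04,'rodend')
# line lug mid -> cb mid, rail-mid
m=(a+b)/2;n=(c+d)/2; print('ang rail-cb',np.degrees(np.arctan2(*(m-n)[[1,0]])), 'lug-cb',np.degrees(np.arctan2(*(m-(e+f)/2)[[1,0]])), np.linalg.norm((m-(e+f)/2)[:2]))
s=env.observe();T=np.array(s['tool_pos']);Rt=Rq(s['eef_rot']);zb=T[2]-.008
for p,h in(((398.5,133),.028),((400.5,507),.028),((398.5,133),.023),((399,5),.012)):
    print('wedge tool',p,Rt.T@(atz('w4',np.array(p)*k,zb+h)-T))
# heights
print(tri(('w4',np.array((468,74))*k),('top0',(171.75,192.5)),('scene0',(291.25,252.75))))
print(tri(('w4',np.array((603,74))*k),('top0',(176.5,174.25)),('scene0',(272.5,256.5))))
print(tri(('w4',np.array((514,213))*k),('top0',(197.5,190.25)),('scene0',(276,237.5))))
print('bowl',[A(p,.052) for p in((20,0),(301,0),(190,132))],A((192,10),.005))
E
```

```text
cbL (468, 74) [0.5701 0.0779 0.062 ]
cbR (603, 74) [0.6326 0.0604 0.062 ]
mid [0.6014 0.0692 0.062 ] 0.06491544899152436 ang 74.38577155981308
railL (492, 142) [0.5745 0.0439 0.06  ]
railR (559, 143) [0.6067 0.0344 0.06  ]
[0.5906 0.0391 0.06  ] 0.0336534313156192
lugL (470, 195) [0.5586 0.0197 0.05  ]
lugR (566, 195) [0.608  0.0058 0.05  ]
[0.5833 0.0128 0.05  ] 0.05134385465095985 74.26345818458829
rodend (514, 215) [0.5805 0.0007 0.04  ]
ang rail-cb 70.2548087007889 lug-cb 72.22514272485928 0.059232986260382814
wedge tool (398.5, 133) [ 0.0783 -0.0002 -0.02  ]
wedge tool (400.5, 507) [-0.0204  0.0004 -0.02  ]
wedge tool (398.5, 133) [ 0.0782 -0.0002 -0.015 ]
wedge tool (399, 5) [ 0.1065 -0.0002 -0.0041]
(array([0.5687, 0.0785, 0.0524]), [np.float64(0.0026749817040890756), np.float64(0.0029161836977352447), np.float64(0.0046195740095856825)])
(array([0.6273, 0.0625, 0.0598]), [np.float64(0.00618507101375789), np.float64(0.0056746954101432), np.float64(0.0032495952442484714)])
(array([0.579 , 0.003 , 0.0387]), [np.float64(0.002447747914573041), np.float64(0.001829823218229714), np.float64(0.001283015733378629)])
 (20, 0) [0.3718 0.1707 0.052 ]
 (301, 0) [0.5024 0.1323 0.052 ]
 (190, 132) [0.4278 0.0906 0.052 ]
 (192, 10) [0.4369 0.1555 0.005 ]
bowl [array([0.3718, 0.1707, 0.052 ]), array([0.5024, 0.1323, 0.052 ]), array([0.4278, 0.0906, 0.052 ])] [0.4369 0.1555 0.005 ]
```

Request:
step_arm(
  motion=[
    {"x": -0.5,"y": 0.3,"z": 0,"yaw": 0,"fingers": -1},
    {"x": -1,"y": 0.637,"z": 0,"yaw": 0,"fingers": -1},
    {"x": -1,"y": 0.637,"z": 0,"yaw": 0,"fingers": -1},
  ],
)

```text
time: 9.02
tool_pos: [0.5443, -0.1313, 0.196]
eef_rot: [0.0, 0.801, 0.599, -0.001]
force: [0.6, 0.7, -1.6]
opening: 0.0189
gripper_force: 59.2
```

Request:
step_arm(
  motion=[
    {"x": -0.25,"y": 0,"z": 0.1,"yaw": 0,"fingers": -1},
    {"x": -0.25,"y": 0,"z": 0.6,"yaw": 0,"fingers": -1},
    {"x": -0.25,"y": 0,"z": 1,"yaw": 0,"fingers": -1},
    {"x": -0.25,"y": 0,"z": 1,"yaw": 0,"fingers": -1},
  ],
)

```text
time: 9.52
tool_pos: [0.5351, -0.1479, 0.0939]
eef_rot: [-0.003, 0.798, 0.603, -0.002]
force: [0.5, -0.3, -1.8]
opening: 0.0188
gripper_force: 59.1
```

```bash
cat > st.py <<'E'
from h import *
np.set_printoptions(precision=4,suppress=True)
s=env.observe();T=np.array(s['tool_pos']);Rt=Rq(s['eef_rot'])
a=T[0]*.2706+T[1]*.9627-.2298;l=-T[0]*.9627+T[1]*.2706+.5583
print(s['time'],T,'pop x %.4f y %.4f tip %.4f ang %.2f tilt'%(a,l,a+.178,np.degrees(np.arctan2(Rt[1,0],Rt[0,0]))),Rt[2],s['force'],s['opening'],s['gripper_force'])
E
python3 st.py
```

```text
9.525 [ 0.5351 -0.1479  0.0939] pop x -0.2274 y 0.0032 tip -0.0494 ang 74.12 tilt [-0.     -0.0064 -1.    ] [ 0.4531 -0.3128 -1.7613] 0.01875091733270581 59.06851351261139
```

Request:
step_arm(
  motion=[
    {"x": 0,"y": 0.01,"z": 0.15,"yaw": 0,"fingers": -1},
    {"x": 0,"y": 0.01,"z": 0.3,"yaw": 0,"fingers": -1},
    {"x": 0,"y": 0.01,"z": 0.3,"yaw": 0,"fingers": -1},
    {"x": 0,"y": 0.01,"z": 0.3,"yaw": 0,"fingers": -1},
  ],
)

```text
time: 10.02
tool_pos: [0.539, -0.148, 0.0673]
eef_rot: [0.0, 0.798, 0.603, 0.0]
force: [0.2, 0.5, -0.3]
opening: 0.0186
gripper_force: 59.1
```

```bash
python3 st.py
```

```text
10.025 [ 0.539  -0.148   0.0673] pop x -0.2264 y -0.0006 tip -0.0484 ang 74.18 tilt [ 0.      0.0006 -1.    ] [ 0.2308  0.4943 -0.2805] 0.018642643796902263 59.12394940853119
```

Request:
step_arm(
  motion=[
    {"x": 0.1,"y": -0.005,"z": 0.05,"yaw": 0,"fingers": -1},
    {"x": 0.33,"y": -0.005,"z": 0.05,"yaw": 0,"fingers": -1},
    {"x": 0.33,"y": -0.005,"z": 0.08,"yaw": 0,"fingers": -1},
    {"x": 0.33,"y": -0.005,"z": 0.09,"yaw": 0,"fingers": -1},
    {"x": 0.33,"y": -0.005,"z": 0.09,"yaw": 0,"fingers": -1},
  ],
)

```text
time: 10.65
tool_pos: [0.547, -0.1167, 0.0578]
eef_rot: [0.0, 0.798, 0.603, -0.0]
force: [-0.5, 0.3, -0.3]
opening: 0.019
gripper_force: 59.2
```

```bash
python3 st.py; python3 - <<'E'
from h import *
s=shot('scene','s5')['frame'];t=shot('top','t5')['frame']
def c(im,x,y,w=75,h=75,): return cv2.resize(im[y:y+h,x:x+w],(400,400),interpolation=cv2.INTER_CUBIC)
cv2.imwrite('pics/m5.png',np.hstack([c(s,245,220),c(t,140,150)]))
E
```

```text
10.65 [ 0.547  -0.1167  0.0578] pop x -0.1941 y 0.0001 tip -0.0161 ang 74.13 tilt [-0.0002  0.     -1.    ] [-0.5225  0.2698 -0.3311] 0.01900245077739084 59.2478746175766
```

View pics/m5.png

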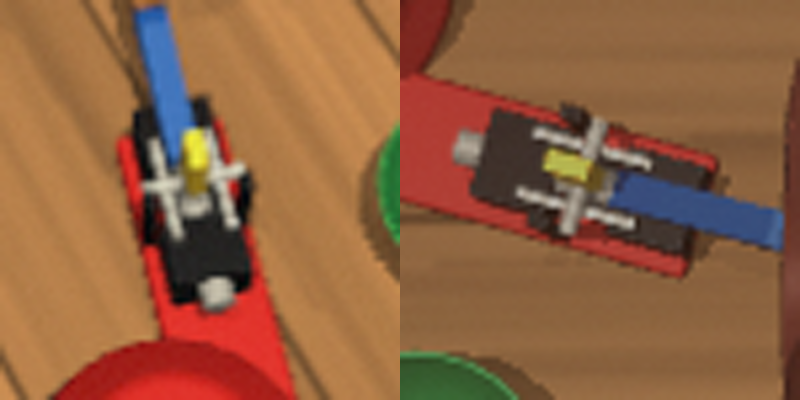

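The wedge tip lies centred between the rails just short of the crossbar, in both views. Next I lower it to light contact.

Request:
step_arm(
  motion=[
    {"x": 0,"y": 0,"z": 0.01,"yaw": 0,"fingers": -1},
    {"x": 0,"y": 0,"z": 0.015,"yaw": 0,"fingers": -1},
    {"x": 0,"y": 0,"z": 0.015,"yaw": 0,"fingers": -1},
  ],
)

```text
time: 11.12
tool_pos: [0.5474, -0.1164, 0.0566]
eef_rot: [0.0, 0.798, 0.603, 0.0]
force: [-1.5, -0.8, 2.8]
opening: 0.0187
gripper_force: 59.7
```

Request:
step_arm(
  motion=[
    {"x": 0.12,"y": 0,"z": 0,"yaw": 0,"fingers": -1},
    {"x": 0.24,"y": 0,"z": 0,"yaw": 0,"fingers": -1},
    {"x": 0.36,"y": 0,"z": 0,"yaw": 0,"fingers": -1},
    {"x": 0.5,"y": 0,"z": 0,"yaw": 0,"fingers": -1},
    {"x": 0.5,"y": 0,"z": 0,"yaw": 0,"fingers": -1},
  ],
)

```text
time: 11.75
tool_pos: [0.562, -0.0663, 0.0572]
eef_rot: [0.001, 0.797, 0.604, 0.001]
force: [0.7, -0.3, 7.4]
opening: 0.019
gripper_force: 60.5
```

```bash
python3 st.py
```

```text
11.75 [ 0.562  -0.0663  0.0572] pop x -0.1415 y -0.0007 tip 0.0365 ang 74.28 tilt [ 0.0006  0.0019 -1.    ] [ 0.7147 -0.3147  7.4118] 0.019005555117979408 60.45576095581055
```

Request:
step_arm(
  motion=[
    {"x": 0.08,"y": -0.005,"z": 0,"yaw": 0,"fingers": -1},
    {"x": 0.16,"y": -0.005,"z": 0,"yaw": 0,"fingers": -1},
    {"x": 0.24,"y": -0.005,"z": 0,"yaw": 0,"fingers": -1},
    {"x": 0.32,"y": -0.005,"z": 0,"yaw": 0,"fingers": -1},
    {"x": 0.4,"y": -0.005,"z": 0,"yaw": 0,"fingers": -1},
    {"x": 0.4,"y": -0.005,"z": 0,"yaw": 0,"fingers": -1},
  ],
)

```text
time: 12.5
tool_pos: [0.5726, -0.0285, 0.0576]
eef_rot: [0.001, 0.797, 0.603, 0.001]
force: [-0.7, -2.6, 10.8]
opening: 0.0186
gripper_force: 60.8
```

```bash
python3 st.py
```

```text
12.5 [ 0.5726 -0.0285  0.0576] pop x -0.1023 y -0.0006 tip 0.0757 ang 74.23 tilt [ 0.0001  0.0026 -1.    ] [-0.7316 -2.6126 10.8268] 0.01855111471171507 60.79811453819275
```

Request:
step_arm(
  motion=[
    {"x": 0.06,"y": 0,"z": 0,"yaw": 0,"fingers": -1},
    {"x": 0.12,"y": 0,"z": 0,"yaw": 0,"fingers": -1},
    {"x": 0.18,"y": 0,"z": 0,"yaw": 0,"fingers": -1},
    {"x": 0.18,"y": 0,"z": 0,"yaw": 0,"fingers": -1},
    {"x": 0.18,"y": 0,"z": 0,"yaw": 0,"fingers": -1},
  ],
)

```text
time: 13.12
tool_pos: [0.5775, -0.0107, 0.0577]
eef_rot: [0.001, 0.797, 0.603, 0.001]
force: [-0.6, -0.3, 11.1]
opening: 0.0188
gripper_force: 60.8
```

```bash
python3 st.py;python3 - <<'E'
from h import *
w=shot('wrist','w6')['frame'];s=shot('scene','s6')['frame']
a=cv2.resize(w[:250],(800,390),interpolation=cv2.INTER_CUBIC)
b=cv2.resize(s[225:300,230:517] if 0 else s[225:277,230:430],(800,208),interpolation=cv2.INTER_CUBIC)
cv2.imwrite('pics/m6.png',np.vstack([a,b]))
E
```

```text
13.125 [ 0.5775 -0.0107  0.0577] pop x -0.0839 y -0.0006 tip 0.0941 ang 74.24 tilt [ 0.0009  0.0027 -1.    ] [-0.6031 -0.35   11.1317] 0.01876796675991534 60.82512974739075
```

View pics/m6.png

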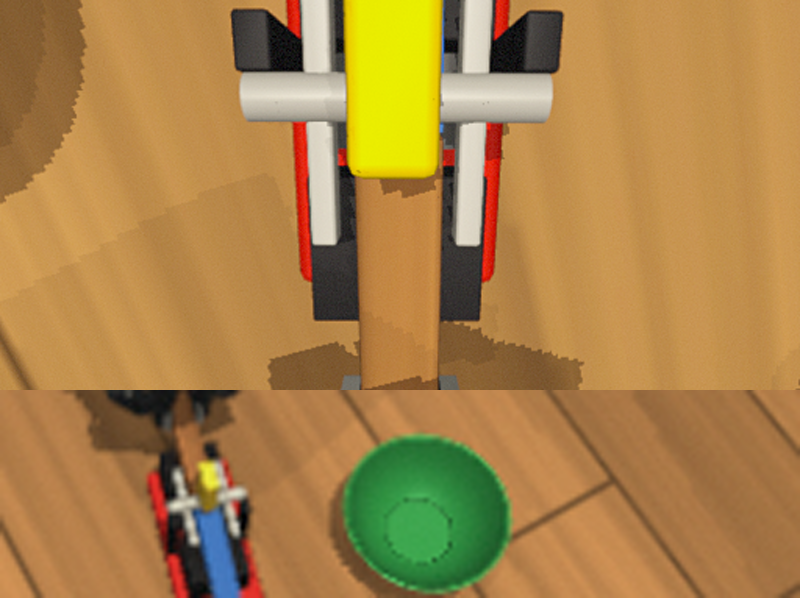

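```bash
python3 - <<'E'
from h import *
w=cv2.imread('pics/w6.png')
for col in (283,284,285): print([tuple(int(v) for v in w[r,col]) for r in range(76,92,2)])
for p,z in(((396/1.5625,61.8),.078),((284,85),.073)):
    T=atz('w6',p,z);print(T,T[0]*.2706+T[1]*.9627-.2298)
E
```

```text
[(131, 142, 148), (108, 98, 91), (168, 118, 79), (143, 104, 75), (132, 98, 76), (63, 68, 67), (64, 73, 85), (74, 95, 121)]
[(130, 145, 152), (82, 88, 93), (86, 76, 69), (79, 76, 76), (77, 75, 76), (63, 70, 67), (69, 71, 71), (104, 112, 110)]
[(129, 142, 149), (82, 92, 95), (58, 66, 69), (65, 69, 70), (66, 70, 71), (65, 67, 69), (67, 64, 71), (71, 71, 77)]
[0.60016627 0.07175591 0.078     ] 0.001684404136297446
[0.60853119 0.06157932 0.073     ] -0.00584905010758463
```

Request:
step_arm(
  motion=[
    {"x": 0.02,"y": 0,"z": 0,"yaw": 0,"fingers": -1},
    {"x": 0.02,"y": 0,"z": 0,"yaw": 0,"fingers": -1},
    {"x": 0.02,"y": 0,"z": 0,"yaw": 0,"fingers": -1},
  ],
)

```text
time: 13.6
tool_pos: [0.5779, -0.0095, 0.0577]
eef_rot: [0.001, 0.798, 0.603, 0.001]
force: [0.4, -3.6, 13.5]
opening: 0.0185
gripper_force: 61.0
```

```bash
python3 st.py
```

```text
13.6 [ 0.5779 -0.0095  0.0577] pop x -0.0825 y -0.0007 tip 0.0955 ang 74.21 tilt [ 0.0002  0.0027 -1.    ] [ 0.3777 -3.5853 13.4649] 0.018464909671626478 60.99100470542908
```

Request:
step_arm(
  motion=[
    {"x": -0.12,"y": 0,"z": 0,"yaw": 0,"fingers": -1},
    {"x": -0.25,"y": 0,"z": 0,"yaw": 0,"fingers": -1},
    {"x": -0.4,"y": 0,"z": 0,"yaw": 0,"fingers": -1},
    {"x": -0.6,"y": 0,"z": 0,"yaw": 0,"fingers": -1},
    {"x": -0.8,"y": 0,"z": 0,"yaw": 0,"fingers": -1},
    {"x": -1,"y": 0,"z": 0,"yaw": 0,"fingers": -1},
    {"x": -1,"y": 0,"z": 0,"yaw": 0,"fingers": -1},
  ],
)

```text
time: 14.48
tool_pos: [0.5492, -0.1067, 0.0562]
eef_rot: [-0.0, 0.798, 0.602, -0.0]
force: [0.5, -1.2, 2.7]
opening: 0.0187
gripper_force: 59.8
```

Request:
step_arm(
  motion=[
    {"x": -0.3,"y": 0,"z": -0.02,"yaw": 0,"fingers": -1},
    {"x": -0.6,"y": 0,"z": -0.05,"yaw": 0,"fingers": -1},
    {"x": -1,"y": 0,"z": -0.05,"yaw": 0,"fingers": -1},
    {"x": -1,"y": 0,"z": -0.05,"yaw": 0,"fingers": -1},
  ],
)

```text
time: 14.98
tool_pos: [0.5208, -0.2045, 0.0605]
eef_rot: [-0.0, 0.799, 0.602, -0.001]
force: [0.4, -0.2, -0.9]
opening: 0.0185
gripper_force: 59.2
```

Request:
step_arm(
  motion=[
    {"x": -0.3,"y": 0,"z": 0,"yaw": 0,"fingers": -1},
    {"x": -0.3,"y": 0,"z": 0.25,"yaw": 0,"fingers": -1},
    {"x": -0.3,"y": 0,"z": 0.5,"yaw": 0,"fingers": -1},
    {"x": -0.3,"y": 0,"z": 0.5,"yaw": 0,"fingers": -1},
    {"x": -0.3,"y": 0,"z": 0.5,"yaw": 0,"fingers": -1},
  ],
)

```text
time: 15.6
tool_pos: [0.5144, -0.2301, 0.0117]
eef_rot: [-0.0, 0.797, 0.604, 0.0]
force: [-0.2, 0.6, -1.2]
opening: 0.0183
gripper_force: 59.9
```

```bash
python3 st.py;python3 - <<'E'
from h import *
s=shot('scene','s7')['frame'];t=shot('top','t7')['frame']
def c(im,x,y,w=100,h=75,): return cv2.resize(im[y:y+h,x:x+w],(400,300),interpolation=cv2.INTER_CUBIC)
cv2.imwrite('pics/m7.png',np.hstack([c(s,230,190),c(t,140,150)]))
E
```

```text
15.6 [ 0.5144 -0.2301  0.0117] pop x -0.3121 y 0.0008 tip -0.1341 ang 74.26 tilt [ 0.0005 -0.0003 -1.    ] [-0.2206  0.6444 -1.1505] 0.018347589263440406 59.8993706703186
```

View pics/m7.png

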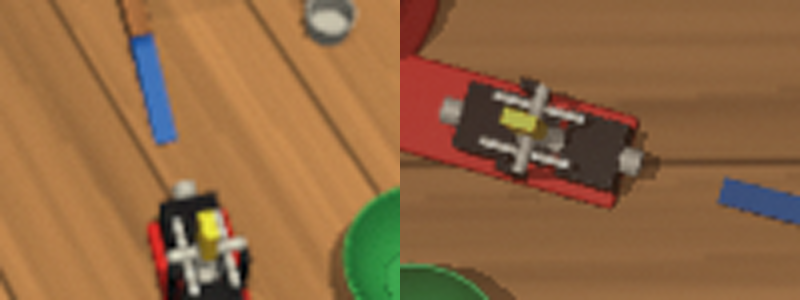

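Request:
step_arm(
  motion=[
    {"x": 0,"y": 0,"z": 0.04,"yaw": 0,"fingers": -1},
    {"x": 0,"y": 0,"z": 0.04,"yaw": 0,"fingers": -1},
    {"x": 0,"y": 0,"z": 0.04,"yaw": 0,"fingers": 0.3},
    {"x": 0,"y": 0,"z": 0.04,"yaw": 0,"fingers": 0.3},
    {"x": 0,"y": 0,"z": 0.04,"yaw": 0,"fingers": 0.3},
    {"x": 0,"y": 0,"z": -0.3,"yaw": 0,"fingers": 0.3},
    {"x": 0,"y": 0,"z": -0.9,"yaw": 0,"fingers": 0.3},
    {"x": 0,"y": 0,"z": -0.9,"yaw": 0,"fingers": 0.3},
  ],
)

```text
time: 16.7
tool_pos: [0.5169, -0.2325, 0.1062]
eef_rot: [0.004, 0.798, 0.603, 0.002]
force: [-0.3, 0.5, -0.7]
opening: 0.0551
gripper_force: 0.0
```

Request:
step_arm(
  motion=[
    {"x": 0.3,"y": 0,"z": -0.5,"yaw": 0,"fingers": 0.3},
    {"x": 0.9,"y": 0.008,"z": -0.8,"yaw": 0,"fingers": 0.3},
    {"x": 1,"y": 0.008,"z": -0.8,"yaw": 0,"fingers": 0.3},
  ],
)

```text
time: 17.08
tool_pos: [0.5441, -0.1313, 0.1835]
eef_rot: [0.001, 0.796, 0.605, 0.002]
force: [-0.6, -0.9, -0.6]
opening: 0.0553
gripper_force: 0.0
```

Request:
step_arm(
  motion=[
    {"x": 0.5,"y": 0,"z": 0,"yaw": 0,"fingers": 0.3},
    {"x": 1,"y": 0,"z": 0,"yaw": 0,"fingers": 0.3},
    {"x": 1,"y": 0,"z": 0,"yaw": 0,"fingers": 0.3},
  ],
)

```text
time: 17.45
tool_pos: [0.5694, -0.0345, 0.1804]
eef_rot: [-0.001, 0.796, 0.606, 0.0]
force: [1.0, -0.6, -0.1]
opening: 0.0554
gripper_force: 0.0
```

Request:
step_arm(
  motion=[
    {"x": 0.4,"y": 0,"z": 0,"yaw": 0,"fingers": 0.3},
    {"x": 0.75,"y": 0,"z": 0,"yaw": 0,"fingers": 0.3},
    {"x": 0.75,"y": 0,"z": 0,"yaw": 0,"fingers": 0.3},
    {"x": 0.75,"y": 0,"z": 0,"yaw": 0,"fingers": 0.3},
  ],
)

```text
time: 17.95
tool_pos: [0.5893, 0.0313, 0.1805]
eef_rot: [-0.0, 0.798, 0.603, -0.001]
force: [0.3, -0.1, -0.4]
opening: 0.0556
gripper_force: 0.0
```

```bash
python3 st.py;python3 - <<'E'
from h import *
w=shot('wrist','w8')['frame']
cv2.imwrite('pics/w8b.png',cv2.resize(w,(800,600),interpolation=cv2.INTER_CUBIC))
hsv=cv2.cvtColor(w,cv2.COLOR_BGR2HSV);m=cv2.inRange(hsv,(24,150,80),(35,255,255));n,l,st,ce=cv2.connectedComponentsWithStats(m)
i=1+np.argmax(st[1:,4]);print(st[i]/.64)
E
```

```text
17.95 [0.5893 0.0313 0.1805] pop x -0.0402 y -0.0006 tip 0.1378 ang 74.10 tilt [-0.0012 -0.0011 -1.    ] [ 0.2615 -0.1234 -0.4256] 0.0555982987888835 0.0
[ 381.25    187.5      32.8125   79.6875 1567.1875]
```

View pics/w8b.png

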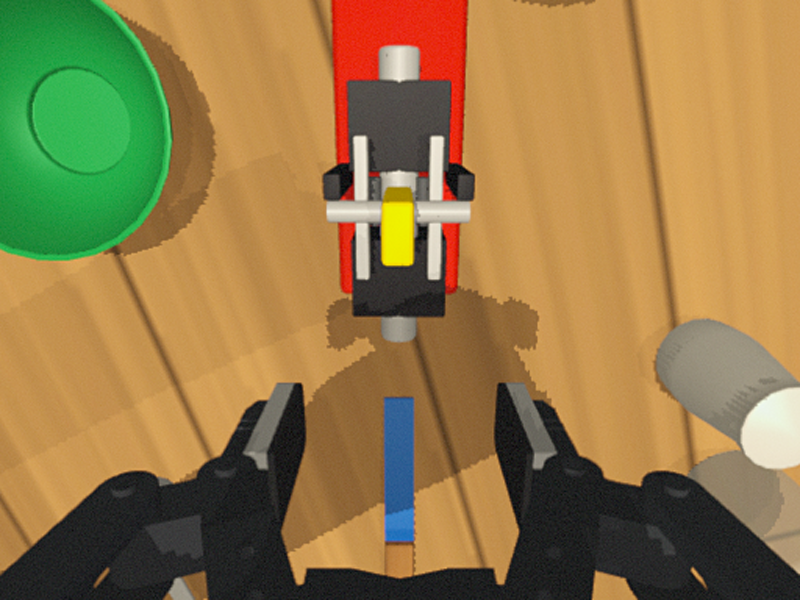

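The clip is free on the rod. Its tab top is at about (398,235), its crossbar runs from (328,212) to (470,212), and the wedge lies behind it on the shelf.

```bash
python3 - <<'E'
from h import *
np.set_printoptions(precision=4,suppress=True)
def P(p,z):
    T=atz('w8',np.array(p)*.64,z);return T,T[0]*.2706+T[1]*.9627-.2298,-T[0]*.9627+T[1]*.2706+.5583
for z in(.062,.078): print(z,np.linalg.norm(P((328,212),z)[0]-P((470,212),z)[0]),P((399,212),z)[1:], np.linalg.norm(P((361,279),z)[0]-P((433,279),z)[0]))
for z in(.114,.130): print(z,P((398,266),z),P((398,203),z)[1:],P((382,240),z)[2]-P((413,240),z)[2])
s=env.observe();T=s['tool_pos'];print(T)
E
```

```text
0.062 0.06902356379703908 (np.float64(-0.0016625096174028298), np.float64(-0.000507647841558545)) 0.03638912581433892
0.078 0.06479158858349789 (np.float64(0.0009096209296182711), np.float64(-0.0005504053016791577)) 0.034158034430220655
0.114 (array([0.5958, 0.0557, 0.114 ]), np.float64(-0.01500496413747604), np.float64(-0.00017942341379162396)) (np.float64(0.01018653440868722), np.float64(-0.0002700403280758712)) 0.012258470994207848
0.13 (array([0.597 , 0.0597, 0.13  ]), np.float64(-0.010771129155135561), np.float64(-0.00025795313783871787)) (np.float64(0.012491466126183792), np.float64(-0.00034163155017197244)) 0.011319844628674525
[0.5894 0.0309 0.1807]
```

Request:
step_arm(
  motion=[
    {"x": 0.41,"y": 0,"z": 0,"yaw": 0,"fingers": 0.2},
    {"x": 0.41,"y": 0,"z": 0.1,"yaw": 0,"fingers": 0.1},
    {"x": 0.41,"y": 0,"z": 0.5,"yaw": 0,"fingers": 0},
    {"x": 0.41,"y": 0,"z": 0.85,"yaw": 0,"fingers": 0},
    {"x": 0.41,"y": 0,"z": 0.85,"yaw": 0,"fingers": 0},
    {"x": 0.41,"y": 0,"z": 0.85,"yaw": 0,"fingers": 0},
  ],
)

```text
time: 18.75
tool_pos: [0.6015, 0.0715, 0.0975]
eef_rot: [0.0, 0.798, 0.603, 0.0]
force: [0.7, 0.6, 0.1]
opening: 0.0433
gripper_force: 0.0
```

```bash
python3 st.py
```

```text
18.75 [0.6015 0.0715 0.0975] pop x 0.0018 y -0.0014 tip 0.1798 ang 74.11 tilt [ 0.0002  0.0011 -1.    ] [0.6915 0.5592 0.0504] 0.04330808296997525 0.0
```

Request:
step_arm(
  motion=[
    {"x": 0,"y": -0.01,"z": 0.02,"yaw": 0,"fingers": 0},
    {"x": 0,"y": -0.01,"z": 0.02,"yaw": 0,"fingers": -1},
    {"x": 0,"y": -0.01,"z": 0.02,"yaw": 0,"fingers": -1},
    {"x": 0,"y": -0.01,"z": 0.02,"yaw": 0,"fingers": -1},
    {"x": 0,"y": -0.01,"z": 0.02,"yaw": 0,"fingers": -1},
  ],
)

```text
time: 19.38
tool_pos: [0.6003, 0.0727, 0.0948]
eef_rot: [0.0, 0.798, 0.603, 0.0]
force: [-0.3, 0.4, 3.4]
opening: 0.0114
gripper_force: 59.8
```

Request:
step_arm(
  motion=[
    {"x": 0,"y": 0,"z": -0.1,"yaw": 0,"fingers": -1},
    {"x": 0,"y": 0,"z": -0.2,"yaw": 0,"fingers": -1},
    {"x": 0,"y": 0,"z": -0.4,"yaw": 0,"fingers": -1},
    {"x": 0,"y": 0,"z": -0.7,"yaw": 0,"fingers": -1},
    {"x": 0,"y": 0,"z": -1,"yaw": 0,"fingers": -1},
    {"x": 0,"y": 0,"z": -1,"yaw": 0,"fingers": -1},
  ],
)

```text
time: 20.12
tool_pos: [0.6014, 0.0732, 0.1982]
eef_rot: [0.001, 0.798, 0.603, 0.002]
force: [-0.5, 0.8, -1.3]
opening: 0.0116
gripper_force: 59.4
```

```bash
python3 st.py; python3 - <<'E'
from h import *
np.set_printoptions(precision=4,suppress=True)
# bowl centre from rim fit in top image + scene
for n in('top0','scene0'):
    im=cv2.imread(f'pics/{n}.png');hsv=cv2.cvtColor(im,cv2.COLOR_BGR2HSV);m=cv2.inRange(hsv,(50,100,40),(85,255,255))
    k,l,st,ce=cv2.connectedComponentsWithStats(m);i=1+np.argmax(st[1:,4])
    cn=cv2.findContours((l==i).astype('uint8'),0,1)[0][0][:,0]
    W=np.array([atz(n,p,.052)[:2] for p in cn]);print(n,W.min(0),W.max(0),(W.min(0)+W.max(0))/2,cv2.minEnclosingCircle(W.astype('f')))
E
```

```text
20.125 [0.6014 0.0732 0.1982] pop x 0.0034 y -0.0009 tip 0.1814 ang 74.18 tilt [ 0.002   0.0051 -1.    ] [-0.5395  0.84   -1.2537] 0.011642575437081183 59.3897420167923
top0 [0.3671 0.0903] [0.5027 0.2254] [0.4349 0.1579] ((0.43499311804771423, 0.156709685921669), 0.06872816383838654)
scene0 [0.3692 0.0913] [0.5066 0.2269] [0.4379 0.1591] ((0.43802499771118164, 0.1596827507019043), 0.06903624534606934)
```

Request:
step_arm(
  motion=[
    {"x": 0.05,"y": -0.3,"z": 0,"yaw": 0,"fingers": -1},
    {"x": 0.1,"y": -0.6,"z": 0,"yaw": 0,"fingers": -1},
    {"x": 0.18,"y": -0.91,"z": 0,"yaw": 0,"fingers": -1},
    {"x": 0.18,"y": -0.91,"z": 0,"yaw": 0,"fingers": -1},
  ],
)

```text
time: 20.62
tool_pos: [0.5155, 0.1163, 0.1945]
eef_rot: [0.0, 0.797, 0.604, -0.0]
force: [0.9, -0.6, -1.7]
opening: 0.0114
gripper_force: 59.3
```

Request:
step_arm(
  motion=[
    {"x": 0.05,"y": -0.3,"z": 0,"yaw": 0,"fingers": -1},
    {"x": 0.1,"y": -0.6,"z": 0,"yaw": 0,"fingers": -1},
    {"x": 0.18,"y": -0.91,"z": 0,"yaw": 0,"fingers": -1},
    {"x": 0.18,"y": -0.91,"z": 0,"yaw": 0,"fingers": -1},
    {"x": 0.18,"y": -0.91,"z": 0,"yaw": 0,"fingers": -1},
  ],
)

```text
time: 21.25
tool_pos: [0.4354, 0.1563, 0.1945]
eef_rot: [0.0, 0.798, 0.603, 0.0]
force: [1.2, 0.2, -0.8]
opening: 0.0113
gripper_force: 59.3
```

```bash
python3 st.py
```

```text
21.25 [0.4354 0.1563 0.1945] pop x 0.0385 y 0.1814 tip 0.2165 ang 74.13 tilt [-0.      0.0005 -1.    ] [ 1.1552  0.1608 -0.7645] 0.011331170697949148 59.291335344314575
```

Over the bowl. Now I lower the clip in two steps.

Request:
step_arm(
  motion=[
    {"x": 0,"y": 0,"z": 0.4,"yaw": 0,"fingers": -1},
    {"x": 0,"y": 0,"z": 0.8,"yaw": 0,"fingers": -1},
    {"x": 0,"y": 0,"z": 1,"yaw": 0,"fingers": -1},
    {"x": 0,"y": 0,"z": 1,"yaw": 0,"fingers": -1},
  ],
)

```text
time: 21.75
tool_pos: [0.4343, 0.156, 0.0929]
eef_rot: [-0.001, 0.798, 0.603, -0.001]
force: [-0.3, -0.5, -0.6]
opening: 0.0113
gripper_force: 59.2
```

Request:
step_arm(
  motion=[
    {"x": 0,"y": 0,"z": 0.1,"yaw": 0,"fingers": -1},
    {"x": 0,"y": 0,"z": 0.2,"yaw": 0,"fingers": -1},
    {"x": 0,"y": 0,"z": 0.28,"yaw": 0,"fingers": -1},
    {"x": 0,"y": 0,"z": 0.28,"yaw": 0,"fingers": -1},
  ],
)

```text
time: 22.25
tool_pos: [0.4342, 0.1569, 0.0658]
eef_rot: [-0.0, 0.798, 0.603, -0.0]
force: [-0.1, 0.2, -1.2]
opening: 0.0113
gripper_force: 59.2
```

Request:
step_arm(
  motion=[
    {"x": 0,"y": 0,"z": 0.05,"yaw": 0,"fingers": -1},
    {"x": 0,"y": 0,"z": 0.05,"yaw": 0,"fingers": -1},
    {"x": 0,"y": 0,"z": 0.05,"yaw": 0,"fingers": -0.3},
    {"x": 0,"y": 0,"z": 0.05,"yaw": 0,"fingers": 0},
    {"x": 0,"y": 0,"z": 0.05,"yaw": 0,"fingers": 0},
    {"x": 0,"y": 0,"z": 0.05,"yaw": 0,"fingers": 0},
    {"x": 0,"y": 0,"z": -0.2,"yaw": 0,"fingers": 0},
    {"x": 0,"y": 0,"z": -0.6,"yaw": 0,"fingers": 0},
    {"x": 0,"y": 0,"z": -1,"yaw": 0,"fingers": 0},
    {"x": 0,"y": 0,"z": -1,"yaw": 0,"fingers": 0},
  ],
)

```text
time: 23.5
tool_pos: [0.4364, 0.1577, 0.1693]
eef_rot: [0.001, 0.798, 0.603, 0.002]
force: [-0.6, -0.2, -0.7]
opening: 0.0429
gripper_force: 0.0
```

Request:
step_arm(
  motion=[
    {"x": -0.3,"y": 0,"z": -0.4,"yaw": 0,"fingers": 0},
    {"x": -0.8,"y": 0,"z": -0.8,"yaw": 0,"fingers": 0},
    {"x": -0.9,"y": 0,"z": -0.8,"yaw": 0,"fingers": 0},
    {"x": -0.9,"y": 0,"z": -0.8,"yaw": 0,"fingers": 0},
    {"x": -0.9,"y": 0,"z": -0.8,"yaw": 0,"fingers": 0},
  ],
)

```text
time: 24.12
tool_pos: [0.4096, 0.0714, 0.2451]
eef_rot: [-0.001, 0.797, 0.604, -0.001]
force: [0.5, 0.1, -0.6]
opening: 0.0431
gripper_force: 0.0
```

```bash
python3 - <<'E'
from h import *
s=shot('scene','s9')['frame'];w=shot('wrist','w9')['frame']
cv2.imwrite('pics/m9.png',np.hstack([cv2.resize(s[100:356,200:400],(400,512)),cv2.resize(w,(400,300)) if 0 else cv2.copyMakeBorder(cv2.resize(w,(400,300)),0,212,0,0,0)]))
E
```

```text
(no output)
```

View pics/m9.png

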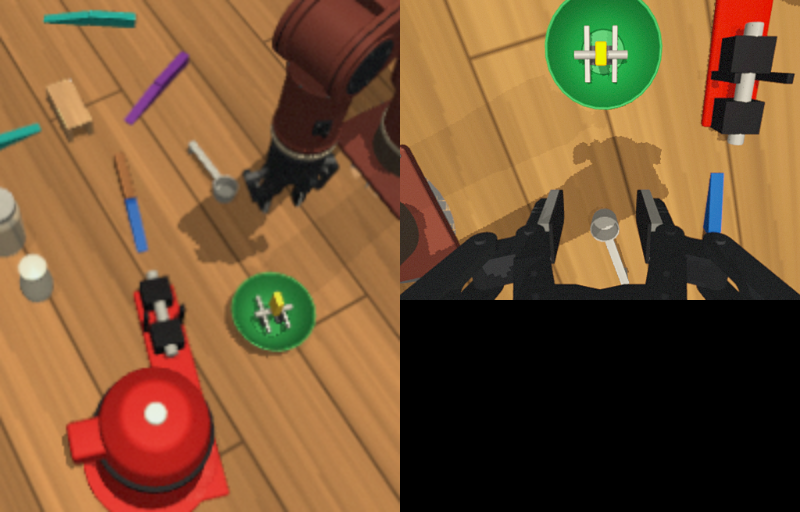

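The clip stands in the bowl at wrist (600,53), the rod is bare, and the wedge lies on the shelf clear of the popper. The jar, shaker and scoop look undisturbed.

```bash
python3 -c "
from cell import env
print(env.finish_job())"
```

```text
the job is handed in; nothing more can be done
None
```

The wedge freed the clip from the popper's rod, the clip is in the green bowl, the wedge is on the shelf clear of the popper, and nothing else was moved; the job was handed in at about 24 s, with no verdict returned.

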